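# Trip the pawl of a bench lift and lower the tip box

### The job

Take the orange-handled rod out of the white tube rack, reach it at a slant in below the guard's yellow edge, under the red trip pin, and flick the brass pawl up well clear of the toothed bar, where it stays. Stand the rod upright back in the hole it came from, and press the platform of the lift gently all the way down (its red knob is there to push on), with the tip box still standing on it. Touch the pawl only with the rod, and leave the other things where they are.

Things in the scene. Friction and masses are not known exactly. Their poses are not given: they have to be found in the camera images.
- lift: Bench lift, bolted down (its frame, mm). Origin on the table in the pawl's plane y = 0; x points to its back (away from the robot at yaw 0), y left, z up. Grey base plate x -105..105, y -165..75, 12 thick. Column at x 65..100, y -22..72, z up to 150. Platform to the right, y -155..-30.
- guard_edge (a point): Middle of the yellow front edge of the clear guard roof (lift frame x -20, y -22..72, z 146..158); the roof runs back to the column over the pawl. A clear side wall closes y 68..72 from x -20 to the column; the front is open. Only a rod leaning back to the robot by 25 to 50 degrees from vertical, tip forward, passes under this edge and has room to push the pin.
- bar_top (a point): Top centre of the steel toothed bar (lift frame x -31..-4, y -8..8, z up to 134 when raised) in front of the pawl, teeth facing back; it goes down with the platform. The rod's lane is left of it, lift y 10..66: free behind the pin up to the column, and down to z 15.
- trip_pin (a point): Middle of the red trip pin on the pawl: 8 mm thick, level, along the lift's y from y 8 to 54 mm (ball end 11 mm). Engaged, it is at x -5, y 30, z 75 mm in the lift's frame. It swings up and toward the lift's back, on an arc of 45.7 mm radius about the pivot at x 35, z 53 mm.
- pawl (a joint): Angle of the brass pawl (rad): about 0 engaged (nose in the toothed bar), grows as the pin is lifted, end stop 1.1. Its nose is clear of the teeth from 0.25 on; well clear means over 0.3. The pivot is stiff: it takes about 1 N at the pin and the pawl stays where it is left.
- carriage (a joint): How far the platform with its toothed bar has been lowered (m): 0 raised, 0.06 fully down on its stops. A friction brake holds it at any height; pushing it down takes about 5 to 8 N. With the pawl engaged it locks after about 15 mm.
- knob_top (a point): Top centre of the red push knob (32 mm wide, 25 mm high, on a 10 mm stem) on the front of the platform; moves down with it. Raised it is at x -78, y -92.5, z 155 mm in the lift's frame, lowered at z 95.
- tip_box_center (a point): Centre of the loose tip box, blue base and clear lid, 87 x 111 x 78 mm (x, y, z), 0.11 to 0.23 kg, standing on the platform, its front face about 30 mm behind the knob's axis and its top 13 mm above the knob.
- platform_top (a point): Centre of the platform's upper face (110 x 125 mm, 4 mm lip around).
- rod_grip (a point): Centre of the rod's orange handle, 20 mm thick, 65 mm long; the rod is straight and round, 190 mm in all, z of this point runs along it from tip to handle end. The steel shank is 12 mm thick and ends in the tip 157.5 mm from this point; the handle begins 125 mm from the tip. 0.14 kg. It starts upright in the rack.
- rod_tip (a point): Tip of the rod (end of the steel shank).
- rod_hole (a point): Centre of the mouth of the rod's hole in the white tube rack, 88 mm above the table. Hole 20 mm wide; the rod stands on the rack's floor, 85 mm below the mouth.
- rack_15a: White tube rack with six holes (2 x 3), 66 x 98 x 88 mm, fixed to the table; origin under its centre, x across, y along. Rod hole at x -15, y -30 mm. Two tubes 120 mm tall stand in the end holes at y +30.
- tube15_a0: Blue-capped 15 ml tube in the rack, 22 x 120 mm; origin at its foot. To be left alone.
- tube15_b1: A second such tube. To be left alone.
- petri_a: Petri dish, 95 mm wide, 16 mm high. To be left alone.
- bench_timer: Bench timer, 56 x 62 x 18 mm. To be left alone.
- marker_red: Red marker lying flat, 138 mm long along y. To be left alone.
Things that resemble listed ones, but are neither listed nor needed, are in the scene too. What is shaped like the rack_15a but pink is not meant.

How it is judged:
By the outcome, as a careful person would: the job done as asked, in the order asked, and still so for the second after the job is handed in, with the robot touching nothing.
It also fails if it takes over 58 s, if anything falls off the work surface, if the arm or the gripper's body presses on something with over 40 N, if the wrist force passes 120 N, or if a joint passes its speed limit or range.

### The arm

A 6-joint arm with a two-finger parallel gripper is mounted at the origin on a cart in front of the work surface, level with it; the furniture and walls round the work are solid. World frame = base frame: x ahead of the robot, y to its left, z up, the work surface at z = 0. Lengths are in m, angles in rad, forces in N, time in s.
With the tool pointing down it reaches from about 0.325 to 0.925 m from the base axis. Payload 3.1 kg.
Tool frame: the origin (TCP) lies at the very end of the fingers, on their centre line; the grasp point (between the pads) lies 19 mm behind it; z points along the fingers, y is the line along which they close (so a half turn about z gives the same grasp; the last joint's range is limited). The gripper opens to 85 mm and grips with 20 to 120 N. Pads are 22 mm wide; open, the fingers measure 114 mm over their backs; the gripper's body (76 mm by 85 mm) begins 54 mm behind the grasp point. The pads swing forward as they close: fully open they stand 13 mm farther back than shut.
Start: joints at [-1.321, 0.217, 1.613, -0, 1.311, -0.112], TCP at [0.221, -0.585, 0.231] pointing down, gripper open.
Joint ranges: [-2.75, 2.75], [-0.78, 2.1], [0.31, 2.55], [-1.13, 4.27], [0.13, 2.63], [-2.58, 2.58]. Speed limits (rad/s): [2.79, 2.79, 3.14, 3.14, 3.14, 3.14].

### API

Orientations are given as a unit quaternion [w, x, y, z].
In Python, from bench import status, vision, robot, finder gives the robot as it stands.
- The arm moves only by the tool step_arm, never from a script. Its argument "commands" is a list of rows, each a list of 5 numbers: the opening, from -1 (shut) to 1 (fully open), then the shift along the world's x, y, z in mm, then the turn about the world's z in degrees. In form: [[gripper, dx, dy, dz, spin], ...]. A call has 1 to 20 rows; each row shifts and turns the commanded pose from where the row before left it; what a row does not reach is not made up. A row lasts 1/8 s, in which the tool goes at most 62.5 mm and 10.7 degrees, less where a joint would pass 70% of its speed; a pose out of reach is approached as far as the arm can. A call is refused whole if a number of a shift passes 62.5 or a number of a turn 10.7, either way. A call with a gripper value outside its range is refused whole. The fingers move at their own pace and stop on an object; the grip force is fixed at half the most. Time passes only in rows, so rows that do not move let the fingers close. It gives the time, the measured TCP pose, the force, the opening and the grip force at its end, in the units of the state.
- status.get_obs(): the state, without advancing time (a new reading comes with each control period).
- vision.get_image(name): name is "scene" or "top" or "wrist"; returns a dict with "color" (400x640x3 uint8, blue, green, red), "camera_matrix" (3x3 intrinsics, pixels), "world_from_camera" (4x4, takes a point from camera to world coordinates); the wrist camera has in their place "tool_from_camera" (4x4, takes a point from camera to tool coordinates, whose origin is the TCP and whose axes are the flange's). Camera axes: x right, y up, looking along -z (the intrinsics and any distortion apply to the point x, -y, -z); pixel columns grow to the right and rows downward; lengths in m; the calibration is good to about 2 mm. The wrist camera is an equidistant fisheye: a pixel r from the principal point sees the ray r / f radians off the axis. A picture is of the moment at which its call begins: read the wrist's pose just before it. There is no depth.
- robot.job_done(): hands the job in; it is judged then, once.
Trained networks look in a picture, given as the dict that the camera call returned (one of the last four; its "shot" number tells which), for a name from the list of things; names that differ only in an ending like _2 or _b are one class to them, and where a whole thing is asked for, a point or a joint stands for the part that bears it (a point fixed in the world has none). Each returns a list of dicts, best first, with "p" (0 to 1); they miss things now and then, are a little off and sometimes report something else, mostly with a low value. They report only what shows in the picture. A call takes as long as a camera call. They do not tell look-alikes from the thing itself.
- finder.outline_of(picture, target): "mask" (400x640 bool, what is visible of it) and "centre" ([row, column] in pixels, amid what is visible of it).
The state is a dict: "clock": time; "joints": joint angles; "joint_velocities": joint speeds; "tau": joint torques, N m; "ee_pos": TCP position; "tcp_rot": TCP orientation; "contact_force": force on the tool from outside, world axes, zero at the start; "moment": the same for the moment, N m; "grip_width": finger opening in m; "grip_force": force on a finger pad.
Only numpy, scipy, OpenCV 4.12 (cv2) and the standard library are available. Lean on these libraries where they do the work, as an engineer would, in place of code of your own. Each camera call takes 0.05 s, during which the arm holds its last target. There are 200 camera calls.

## Working session

There is one attempt and no reset: what is moved stays moved. The work goes in short steps, Python scripts to look and compute and a tool call to move; the robot and the scene stay as the last step left them, time stands still between calls to the robot, and variables do not carry over. Pictures are saved under pics/ and viewed, at most 10 in all, crops included, and the job is handed in when it is done.

Besides the shell and the picture viewer there is one more tool, called after "Emit:" as name([rows], argument=value, ...), one row to a line, values as JSON. step_arm: Moves the arm, as the interface text tells. Its arguments: {"type":"object","properties":{"commands":{"type":"array","items":{"type":"array","items":{"type":"number"}}}},"required":["commands"]}

```bash
mkdir -p pics; cat > h.py <<'E'
import numpy as np, cv2
from bench import status, vision, robot, finder
def ray(im,rc):
    K=im["camera_matrix"];T=np.array(im["world_from_camera"])
    u=np.array([(rc[1]-K[0][2])/K[0][0],-(rc[0]-K[1][2])/K[1][1],-1.])
    return T[:3,3],T[:3,:3]@(u/np.linalg.norm(u))
def proj(im,P):
    K=np.array(im["camera_matrix"]);T=np.array(im["world_from_camera"])
    c=T[:3,:3].T@(np.array(P)-T[:3,3]); return np.array([K[1,1]*(-c[1])/(-c[2])+K[1,2],K[0,0]*c[0]/(-c[2])+K[0,2]])
def tri(rays):
    A=np.zeros((3,3));b=np.zeros(3)
    for o,d in rays:
        M=np.eye(3)-np.outer(d,d);A+=M;b+=M@o
    x=np.linalg.solve(A,b); return x,[np.linalg.norm(np.cross(x-o,d)) for o,d in rays]
def onz(im,rc,z):
    o,d=ray(im,rc); return o+d*(z-o[2])/d[2]
E
python3 - <<'E'
from h import *
s=vision.get_image("scene");t=vision.get_image("top")
cv2.imwrite("pics/s0.png",s["color"]);cv2.imwrite("pics/t0.png",t["color"])
for im,l in((s,"scene"),(t,"top")):
    print(l,np.round(im["camera_matrix"],1).tolist(),np.round(im["world_from_camera"],3).tolist(),[k for k in im])
    for n in["guard_edge","bar_top","trip_pin","knob_top","tip_box_center","platform_top","rod_grip","rod_tip","rod_hole","rack_15a","lift"]:
        try: print(n,[(round(r["p"],2),np.round(r["centre"],1).tolist()) for r in finder.outline_of(im,n)[:3]])
        except Exception as e: print(n,e)
E
```

```text
scene [[367.9, 0.0, 316.2], [0.0, 367.9, 204.7], [0.0, 0.0, 1.0]] [[-0.684, 0.491, -0.54, 0.025], [-0.729, -0.477, 0.491, 0.551], [-0.017, 0.729, 0.684, 0.729], [0.0, 0.0, 0.0, 1.0]] ['color', 'camera_matrix', 'world_from_camera', 'shot']
guard_edge [(0.59, [177.9, 341.3])]
bar_top [(0.81, [165.1, 368.6])]
trip_pin [(0.59, [174.1, 339.3])]
knob_top [(0.64, [168.0, 364.3])]
tip_box_center [(0.77, [137.2, 366.8]), (0.26, [211.9, 286.2])]
platform_top [(0.98, [164.2, 367.7])]
rod_grip [(0.87, [214.9, 282.5])]
rod_tip [(0.57, [214.9, 285.8])]
rod_hole [(0.81, [251.2, 278.3]), (0.67, [286.3, 226.7])]
rack_15a [(0.97, [250.7, 275.2])]
lift [(0.92, [176.8, 339.9])]
top [[475.1, 0.0, 329.6], [0.0, 475.1, 196.8], [0.0, 0.0, 1.0]] [[-0.02, 0.991, -0.135, 0.341], [-1.0, -0.018, 0.016, 0.128], [0.013, 0.135, 0.991, 1.382], [0.0, 0.0, 0.0, 1.0]] ['color', 'camera_matrix', 'world_from_camera', 'shot']
guard_edge [(0.88, [176.4, 392.0])]
bar_top [(0.86, [179.7, 424.1])]
trip_pin []
knob_top [(0.64, [179.9, 421.8])]
tip_box_center [(0.74, [165.4, 430.3])]
platform_top [(0.85, [184.2, 420.4])]
rod_grip [(0.4, [198.9, 294.9])]
rod_tip []
rod_hole [(0.86, [200.5, 233.4]), (0.73, [199.8, 280.4])]
rack_15a [(0.76, [198.3, 283.4]), (0.65, [203.7, 232.0]), (0.17, [176.5, 392.5])]
lift [(0.92, [174.4, 394.6])]
```

```bash
python3 - <<'E'
import cv2
s=cv2.imread("pics/s0.png");t=cv2.imread("pics/t0.png")
# crops enlarged
cv2.imwrite("pics/s1.png",cv2.resize(s[90:310,200:440],None,fx=2.7,fy=2.7,interpolation=cv2.INTER_CUBIC))
cv2.imwrite("pics/t1.png",cv2.resize(t[110:250,200:470],None,fx=2.9,fy=2.9,interpolation=cv2.INTER_CUBIC))
E
```

```text
(no output)
```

View pics/s1.png

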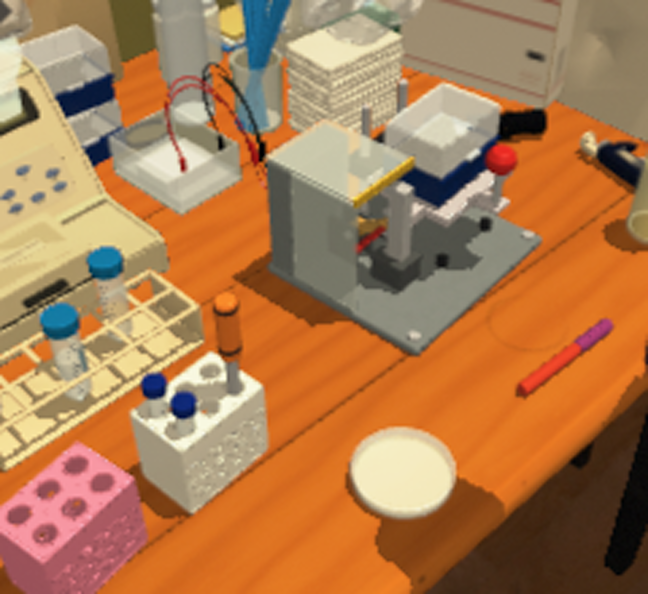

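View pics/t1.png

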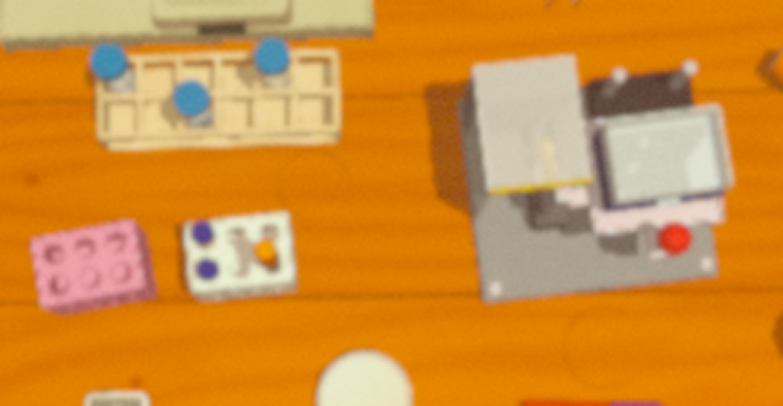

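View pics/s0.png

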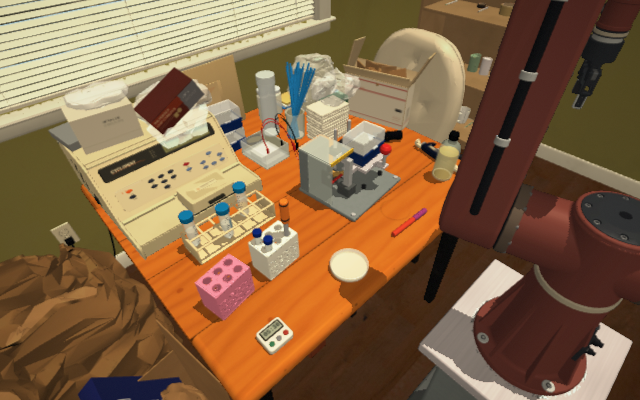

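```bash
python3 - <<'E'
from h import *
from scipy.optimize import least_squares
s=vision.get_image("scene");t=vision.get_image("top")
def blob(im,roi,f):
    hsv=cv2.cvtColor(im["color"],cv2.COLOR_BGR2HSV).astype(int);m=f(hsv[...,0],hsv[...,1],hsv[...,2]);k=np.zeros_like(m);k[roi[0]:roi[1],roi[2]:roi[3]]=1;return np.argwhere(m&k.astype(bool))
red=lambda h,S,v:((h<6)|(h>174))&(S>180)&(v>110)
yel=lambda h,S,v:(h>20)&(h<32)&(S>170)&(v>100)
obs=[]
for im,l,kr,yr in((s,"s",(135,165,370,400),(140,180,320,370)),(t,"t",(180,205,415,450),(165,185,360,410))):
    k=blob(im,kr,red);y=blob(im,yr,yel)
    print(l,len(k),k.mean(0),len(y),y.mean(0),y[y[:,1].argmin()],y[y[:,1].argmax()])
    obs+= [(im,k.mean(0),(-78,-92.5,143)),(im,y.mean(0),(-21,25,152))]
obs+=[(t,(213.4,367.9),(-105,75,6)),(t,(205.5,446.9),(-105,-165,6)),(s,(220.7,354.4),(-105,75,6)),(s,(178.1,400.),(-105,-165,6))]
def W(p,q):
    c,S=np.cos(p[2]),np.sin(p[2]);q=np.array(q)/1000;return np.array([p[0]+c*q[0]-S*q[1],p[1]+S*q[0]+c*q[1],q[2]])
f=lambda p:np.concatenate([proj(i,W(p,q))-np.array(o) for i,o,q in obs])
r=least_squares(f,[0.5,0,0.0],x_scale=[.01,.01,.01],loss="soft_l1");print("lift",r.x,np.degrees(r.x[2]));print(np.round(f(r.x).reshape(-1,2),1).tolist())
a=[finder.outline_of(im,"rod_grip")[0] for im in(s,t)]
for b in a: ij=np.argwhere(b["mask"]);print(b["p"],len(ij),ij.min(0),ij.max(0))
# orange handle via colour against table: brighter/hue
ms=[np.argwhere(b["mask"]).min(0) for b in a]
print("rod at",tri([ray(s,a[0]["centre"]),ray(t,a[1]["centre"])]))
print("rack-top holes",onz(s,[251.2,278.3],.088),onz(t,[199.8,280.4],.088))
for c in[(183,222),(289,212),(297,290),(190,300)]: print(c,onz(t,[110+c[1]/2.9,200+c[0]/2.9],.088))
im=s["color"][190:250,255:305];cv2.imwrite("pics/r.png",np.hstack([cv2.resize(im,None,fx=8,fy=8)[:480,:400],cv2.resize(t["color"][175:225,255:310],None,fx=8,fy=8)[:,:400].copy() if 0 else cv2.resize(t["color"][175:235,258:308],None,fx=8,fy=8)]))
E
```

```text
s 96 [148.70833333 385.25      ] 78 [157.28205128 341.62820513] [164 331] [148 352]
t 70 [191.97142857 432.31428571] 9 [174.77777778 383.44444444] [175 379] [174 389]
lift [ 0.58863355 -0.06192017  0.09884854] 5.663604119299794
[[-0.2, 0.0], [0.0, 1.2], [-0.6, -0.7], [-0.1, 1.8], [0.6, -2.3], [-1.1, -0.0], [0.1, -0.4], [0.3, 0.8]]
0.53 252 [198 279] [234 288]
0.43 59 [192 288] [202 295]
rod at (array([0.51335609, 0.20727875, 0.15054224]), [np.float64(0.0060778924667130455), np.float64(0.006077892466713101)])
rack-top holes [0.4790117  0.25695444 0.088     ] [0.51200148 0.24279371 0.088     ]
(183, 222) [0.54963398 0.29013471 0.088     ]
(289, 212) [0.5574997  0.18949414 0.088     ]
(297, 290) [0.48276486 0.18277671 0.088     ]
(190, 300) [0.4751255  0.28360562 0.088     ]
```

View pics/r.png

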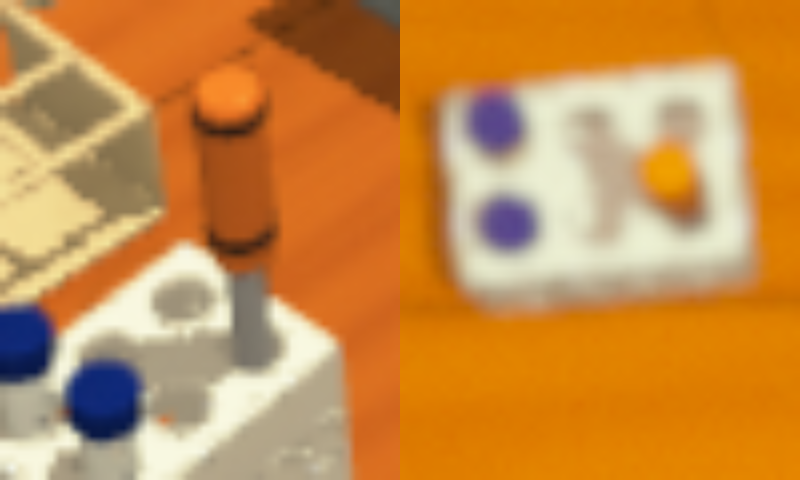

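```bash
python3 - <<'E'
from h import *
s=vision.get_image("scene");t=vision.get_image("top")
print("cap",onz(t,(196.3,291.4),.193),onz(s,(201.9,284.4),.19),tri([ray(t,(196.3,291.4)),ray(s,(201,284.2))]))
print("hole",onz(s,(233,287.0),.088))
# other holes top view
for c in[(595,130),(600,215),(680,120),(683,205),(496,122),(508,222)]: print(c,onz(t,(175+c[1]/8,258+(c[0]-400)/8),.088 if c[0]>550 else .118))
o=status.get_obs();print(o)
E
```

```text
cap [0.50657486 0.20570968 0.193     ] [0.50502485 0.20767923 0.19      ] (array([0.50715932, 0.20609797, 0.19018987]), [np.float64(0.00027945706981640243), np.float64(0.00027945706981653124)])
hole [0.50795024 0.20733903 0.088     ]
(595, 130) [0.53562232 0.23723566 0.088     ]
(600, 215) [0.5061353  0.23570607 0.088     ]
(680, 120) [0.53858469 0.20800934 0.088     ]
(683, 205) [0.50908169 0.20725262 0.088     ]
(496, 122) [0.53442313 0.26789242 0.118     ]
(508, 222) [0.50050802 0.26397363 0.118     ]
{'clock': 1.5, 'joints': array([-1.32117295e+00,  2.16897584e-01,  1.61340385e+00, -1.92098827e-06,
        1.31128388e+00, -1.12202670e-01]), 'joint_velocities': array([ 1.15763654e-03, -1.53529543e-04,  6.74825116e-05,  5.18800215e-04,
       -1.15388171e-03,  1.11619428e-03]), 'tau': array([-5.29062781e-04, -3.96879172e+01, -3.04239821e+01, -2.68370204e-04,
        8.33579288e-04, -1.79134467e-06]), 'ee_pos': array([ 0.2212614 , -0.58453955,  0.23129974]), 'tcp_rot': array([ 3.72558795e-06,  9.83679780e-01,  1.79928014e-01, -6.74138711e-07]), 'contact_force': array([-0.33549645, -0.15863224, -0.40105144]), 'moment': array([ 0.02571205, -0.02265166, -0.02478379]), 'grip_force': 0.0, 'grip_width': 0.08604402669345876}
```

Emit:
step_arm([
  [0.2,17.8,49.4,1.2,-0.94],
  [0.2,17.8,49.4,1.2,-0.94],
  [0.2,17.8,49.4,1.2,-0.94],
  [0.2,17.8,49.4,1.2,-0.94],
  [0.2,17.8,49.4,1.2,-0.94],
  [0.2,17.8,49.4,1.2,-0.94],
  [0.2,17.8,49.4,1.2,-0.94],
  [0.2,17.8,49.4,1.2,-0.94],
  [0.2,17.8,49.4,1.2,-0.94],
  [0.2,17.8,49.4,1.2,-0.94],
  [0.2,17.8,49.4,1.2,-0.94],
  [0.2,17.8,49.4,1.2,-0.94],
  [0.2,17.8,49.4,1.2,-0.94],
  [0.2,17.8,49.4,1.2,-0.94],
  [0.2,17.8,49.4,1.2,-0.94],
  [0.2,17.8,49.4,1.2,-0.94],
  [0.2,0,0,0,0],
  [0.2,0,0,0,0],
])

```text
clock: 3.75
ee_pos: [0.5057, 0.2055, 0.2502]
tcp_rot: [0.0, 0.999, 0.05, -0.0]
contact_force: [0.3, -0.8, -0.4]
grip_width: 0.0512
grip_force: 0.0
```

Emit:
step_arm([
  [0.2,1.3,1,-30,0],
  [0.2,0,0,-30,0],
  [0.2,0,0,-25,0],
  [0.2,0,0,-23.5,0],
  [0.2,0,0,0,0],
  [-1,0,0,0,0],
  [-1,0,0,0,0],
  [-1,0,0,0,0],
  [-1,0,0,0,0],
  [-1,0,0,0,0],
])

```text
clock: 5.0
ee_pos: [0.5087, 0.2072, 0.1439]
tcp_rot: [-0.0, 0.999, 0.05, 0.002]
contact_force: [0.6, -0.3, 6.1]
grip_width: 0.0187
grip_force: 59.1
```

Emit:
step_arm([
  [-1,0,0,20,0],
  [-1,0,0,25,0],
  [-1,0,0,20,0],
  [-1,0,0,6,0],
  [-1,0,0,0,0],
  [-1,0,0,0,0],
])

```text
clock: 5.75
ee_pos: [0.5064, 0.2066, 0.2115]
tcp_rot: [0.0, 0.999, 0.05, -0.001]
contact_force: [-0.5, 0.1, -2.0]
grip_width: 0.0184
grip_force: 58.6
```

Emit:
step_arm([
  [-1,0,0,3.5,0],
  [-1,-7,-0.7,0,0],
  [-1,-7,-0.7,-0.2,0],
  [-1,-7,-0.7,-0.4,0],
  [-1,-7,-0.7,-0.6,0],
  [-1,0,0,0,0],
])

```text
clock: 6.5
ee_pos: [0.4784, 0.2042, 0.2156]
tcp_rot: [-0.0, 0.999, 0.05, -0.0]
contact_force: [2.2, 1.3, 0.5]
grip_width: 0.0184
grip_force: 59.3
```

```bash
python3 - <<'E'
from h import *
o=status.get_obs();print(o["contact_force"],o["moment"],o["ee_pos"])
s=vision.get_image("scene")
cv2.imwrite("pics/s3.png",cv2.resize(s["color"][130:290,190:400],None,fx=3.5,fy=3.5,interpolation=cv2.INTER_CUBIC))
E
```

```text
[2.22617431 1.32149803 0.54301729] [ 0.1388767  -0.62410315  0.00680652] [0.47841919 0.20415366 0.21556015]
```

View pics/s3.png

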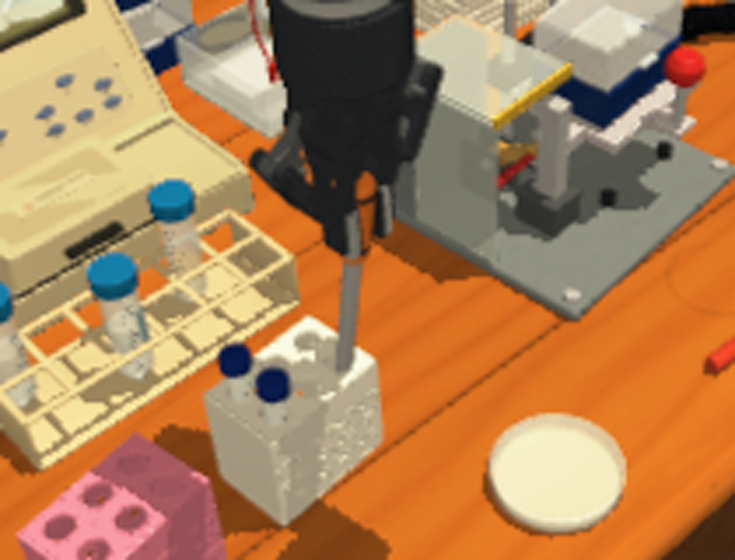

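Emit:
step_arm([
  [-1,-8.2,-0.8,-1.8,0],
  [-1,-8.2,-0.8,-2.3,0],
  [-1,-8.2,-0.8,-2.9,0],
  [-1,-7.8,-0.8,-3.2,0],
  [-1,-7.8,-0.8,-3.3,0],
  [-1,-7.8,-0.8,-3.5,0],
  [-1,-7.2,-0.7,-4.2,0],
  [-1,-7.2,-0.7,-4.6,0],
  [-1,-5,-0.5,-4,0],
  [-1,0,0,0,0],
])

```text
clock: 7.8
ee_pos: [0.4113, 0.1972, 0.185]
tcp_rot: [0.0, 0.999, 0.05, -0.0]
contact_force: [1.7, 0.2, 1.5]
grip_width: 0.018
grip_force: 61.9
```

```bash
python3 - <<'E'
from h import *
o=status.get_obs();print(o["contact_force"],o["moment"],o["ee_pos"])
E
```

```text
[1.65479436 0.16550252 1.46871106] [ 0.10992674 -0.85443339 -0.02915748] [0.41128629 0.19719974 0.18499919]
```

Emit:
step_arm([
  [-1,0,0,20,0],
  [-1,0,0,20,0],
  [-1,3,-40,0,0],
  [-1,3,-50,0,0],
  [-1,3,-50,0,0],
  [-1,3,-50,0,0],
  [-1,2,-40,0,0],
  [-1,0,-13,0,0],
  [-1,0,0,0,0],
  [-1,0,0,0,0],
])

```text
clock: 9.05
ee_pos: [0.4252, -0.0444, 0.2247]
tcp_rot: [-0.001, 0.999, 0.05, -0.001]
contact_force: [-0.2, 0.3, -0.1]
grip_width: 0.0185
grip_force: 61.1
```

```bash
python3 - <<'E'
from h import *
o=status.get_obs();print(o["contact_force"],o["ee_pos"])
s=vision.get_image("scene");t=vision.get_image("top")
for im in(s,t):
    for n in["rod_tip","rod_grip","trip_pin","guard_edge"]:
        print(n,[(round(r["p"],2),np.round(r["centre"],1).tolist(),np.argwhere(r["mask"]).min(0).tolist(),np.argwhere(r["mask"]).max(0).tolist()) for r in finder.outline_of(im,n)[:2]])
g=np.array(o["ee_pos"])+[0,0,.019]
u=np.array([.9951,.0987,0])
for th in(30,35,40,45):
    T=g+.160*(np.sin(np.radians(th))*u-np.cos(np.radians(th))*np.array([0,0,1])); print(th,proj(s,T).round(1),proj(t,T).round(1))
print(proj(s,g))
a=cv2.resize(s["color"][130:250,270:410],None,fx=3.5,fy=3.5,interpolation=cv2.INTER_CUBIC)
b=cv2.resize(t["color"][150:270,340:420],None,fx=3.5,fy=3.5,interpolation=cv2.INTER_CUBIC)
cv2.imwrite("pics/s4.png",np.hstack([a,b]))
E
```

```text
[-0.1683344   0.25373509 -0.0666127 ] [ 0.42519906 -0.04435121  0.22474984]
rod_tip [(0.74, [159.4, 372.9], [139, 353], [176, 399])]
rod_grip [(0.63, [158.3, 367.6], [139, 352], [177, 399]), (0.59, [165.9, 354.0], [158, 342], [185, 388])]
trip_pin []
guard_edge [(0.73, [170.4, 351.5], [158, 342], [185, 388]), (0.68, [176.3, 339.9], [121, 299], [220, 399])]
rod_tip [(0.59, [192.5, 380.9], [191, 381], [201, 386])]
rod_grip [(0.47, [195.9, 386.3], [191, 381], [201, 386])]
trip_pin []
guard_edge [(0.97, [163.3, 386.8], [129, 359], [213, 448]), (0.31, [198.1, 383.4], [192, 381], [201, 386])]
30 [181.8 358.1] [199.8 382.8]
35 [177.8 354.7] [195.1 382.6]
40 [173.6 351.5] [190.6 382.4]
45 [169.3 348.5] [186.3 382.4]
[149.38071594 390.12669615]
```

View pics/s4.png

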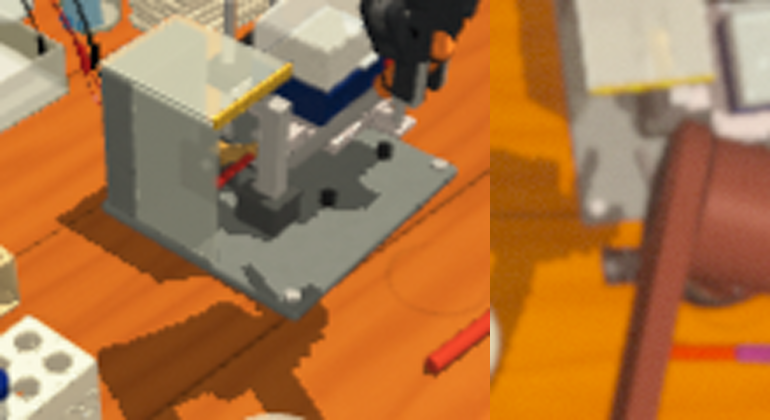

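```bash
python3 - <<'E'
from h import *
s=vision.get_image("scene");t=vision.get_image("top")
for im in(s,t):
    m=finder.outline_of(im,"rod_tip")[0]["mask"];ij=np.argwhere(m);a,b=ij.min(0),ij.max(0)
    for r in range(a[0]-1,b[0]+2): print(r,"".join("#" if x else "." for x in m[r,a[1]-2:b[1]+3]))
for r in range(150,182,3): print(r,[tuple(int(v) for v in s["color"][r,c]) for c in range(346,378,4)])
E
```

```text
138 ....................................................
139 .............................................###....
140 ............................................#####...
141 ............................................######..
142 ............................................######..
143 ............................................######..
144 ............................................#####...
145 ...........................................######...
146 ...........................................#####....
147 ...........................................###......
148 ...........................................##.......
149 ..............................###...................
150 .............................####...................
151 ............................####....................
152 ............................####....................
153 ...........................#####....................
154 ..........................######....................
155 .........................#######....................
156 ........................########....................
157 .............
[... 10745 characters left out ...]
, (99, 109, 115), (151, 166, 181), (108, 118, 129)]
168 [(102, 113, 119), (112, 125, 131), (178, 194, 213), (122, 134, 144), (99, 109, 115), (144, 158, 172), (161, 171, 179), (129, 145, 144)]
171 [(103, 112, 118), (112, 124, 130), (115, 127, 135), (98, 109, 114), (92, 101, 109), (142, 156, 169), (74, 82, 82), (91, 102, 102)]
174 [(102, 113, 118), (112, 124, 130), (98, 108, 113), (80, 88, 90), (75, 84, 84), (80, 88, 89), (75, 84, 83), (75, 84, 82)]
177 [(102, 113, 118), (113, 125, 131), (82, 91, 93), (75, 83, 83), (75, 83, 83), (75, 84, 83), (75, 82, 81), (75, 83, 82)]
180 [(102, 112, 117), (113, 125, 132), (74, 82, 83), (75, 84, 84), (75, 84, 83), (75, 83, 83), (75, 84, 83), (121, 136, 134)]
```

```bash
python3 - <<'E'
from h import *
s=vision.get_image("scene");t=vision.get_image("top");o=status.get_obs()
T,e=tri([ray(s,(174.7,355.3)),ray(t,(193,383.5))]);g=np.array(o["ee_pos"])+[0,0,.019]
d=T-g;u=np.array([.9951,.0987,0]);v=np.array([-.0987,.9951,0]);print(T,e,"rel lift xyz",d@u,d@v,d[2],np.linalg.norm(d),np.degrees(np.arctan2(d@u,-d[2])))
# plane-constrained: scene tip ray intersect plane of lift y through g
oo,dd=ray(s,(174.7,355.3));k=((g-oo)@v)/(dd@v);P=oo+k*dd-g;print("scene plane tip",P@u,P[2])
for rc in[(160,373),(172,358),(142,396.5)]:
    oo,dd=ray(s,rc);k=((g-oo)@v)/(dd@v);P=oo+k*dd-g;print(rc,P@u,P[2])
w=np.array([.5886,-.0619,0]);print("grip in lift",(g-w)@u,(g-w)@v,g[2])
E
```

```text
[ 0.51983119 -0.03810626  0.11998917] [np.float64(0.001826530270261898), np.float64(0.0018265302702619077)] rel lift xyz 0.09417918378293626 -0.0017268401733649 -0.12449930298565315 0.15611880547515306 37.10617682009828
scene plane tip 0.0907976413325017 -0.12195175154872029
(160, 373) 0.042125399721959535 -0.05145311595702895
(172, 358) 0.08298308602981878 -0.10902363870592402
(142, 396.5) -0.012888051360255033 0.02366447350707851
grip in lift -0.16026258857829398 0.03219146894664357 0.2444884732735364
```

Emit:
step_arm([
  [-1,0,0,-25,0],
  [-1,0,0,-25,0],
  [-1,0,0,-19,0],
  [-1,0,0,0,0],
  [-1,17,1.7,0,0],
  [-1,17,1.7,0,0],
  [-1,17,1.7,0,0],
  [-1,0,0,0,0],
])

```text
clock: 10.85
ee_pos: [0.4787, -0.0408, 0.158]
tcp_rot: [0.0, 0.999, 0.05, 0.001]
contact_force: [0.2, -0.1, -0.9]
grip_width: 0.0184
grip_force: 61.1
```

```bash
python3 - <<'E'
from h import *
o=status.get_obs();print(o["contact_force"],o["ee_pos"])
u=np.array([.9951,.0987,0]);v=np.array([-.0987,.9951,0]);w=np.array([.5886,-.0619,0])
g=np.array(o["ee_pos"])+[0,0,.019];T=g+.093*u-.002*v-[0,0,.124];print("tip lift",(T-w)@u,(T-w)@v,T[2])
s=vision.get_image("scene")
print(proj(s,T), proj(s,w-.005*u+.030*v+[0,0,.075]))
cv2.imwrite("pics/s5.png",cv2.resize(s["color"][130:220,300:410],None,fx=7,fy=6,interpolation=cv2.INTER_CUBIC))
E
```

```text
[ 0.19612701 -0.06486174 -0.9005283 ] [ 0.47868549 -0.04081386  0.15798983]
tip lift -0.014297913167951676 0.02983144871150922 0.05298982970327895
[185.73762856 338.78353438] [178.3981609  336.35378444]
```

View pics/s5.png

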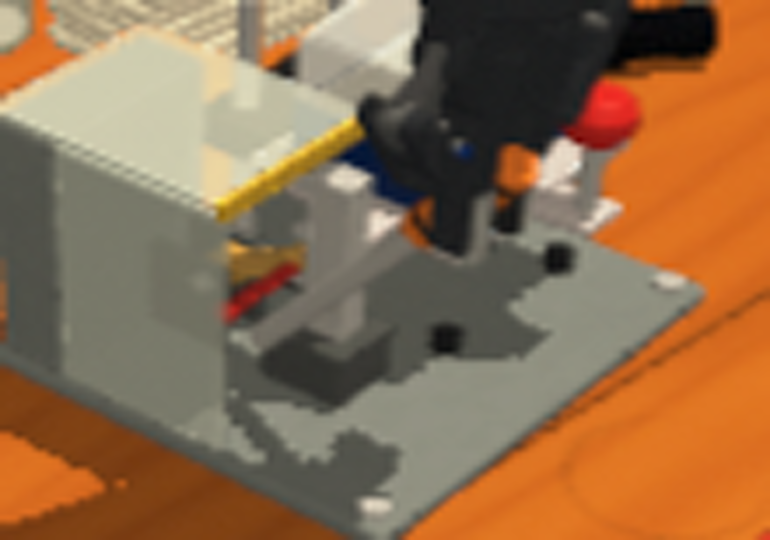

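Emit:
step_arm([
  [-1,7,0.7,0,0],
  [-1,6,0.6,0,0],
  [-1,4,0.4,3.5,0],
  [-1,4,0.4,3.5,0],
  [-1,4,0.4,3.5,0],
  [-1,3,0.3,3.5,0],
  [-1,2,0.2,3,0],
  [-1,0,0,0,0],
])

```text
clock: 11.9
ee_pos: [0.5076, -0.0376, 0.174]
tcp_rot: [0.0, 0.999, 0.05, 0.001]
contact_force: [-0.2, -1.0, -1.5]
grip_width: 0.0184
grip_force: 61.0
```

```bash
python3 - <<'E'
from h import *
o=status.get_obs();print(o["contact_force"],o["ee_pos"])
u=np.array([.9951,.0987,0]);v=np.array([-.0987,.9951,0]);w=np.array([.5886,-.0619,0])
g=np.array(o["ee_pos"])+[0,0,.019];T=g+.093*u-.002*v-[0,0,.124];print("tip lift",(T-w)@u,(T-w)@v,T[2])
s=vision.get_image("scene")
def pin(a,y):
    b=np.arctan2(22,-40)-a; return w+(.035+.0457*np.cos(b))*u+y*v+[0,0,.053+.0457*np.sin(b)]
for a in(0,.2,.3,.4,.5,.6,.8): print(a,proj(s,pin(a,.012)).round(1),proj(s,pin(a,.054)).round(1))
hsv=cv2.cvtColor(s["color"],cv2.COLOR_BGR2HSV).astype(int)
m=((hsv[...,0]<6)|(hsv[...,0]>174))&(hsv[...,1]>120)
for r in range(160,192): print(r,"".join("#" if x else "." for x in m[r,320:360]))
E
```

```text
[-0.1993745  -1.00731552 -1.53375248] [ 0.50757656 -0.03763651  0.17401501]
tip lift 0.01476519632616467 0.030141683898968288 0.06901500633533839
0 [175.3 340.4] [182.6 330.9]
0.2 [172.5 339. ] [179.7 329.5]
0.3 [171.1 338.2] [178.3 328.6]
0.4 [169.8 337.2] [177.  327.7]
0.5 [168.5 336.2] [175.7 326.7]
0.6 [167.4 335.1] [174.5 325.6]
0.8 [165.2 332.8] [172.3 323.2]
160 ........................................
161 ........................................
162 ........................................
163 ........................................
164 ........................................
165 ........................................
166 ........................................
167 ................#.......................
168 ..............###.......................
169 .............###........................
170 .............##.........................
171 .............#..........................
172 ........................................
173 ........................................
174 ........................................
175 ........................................
176 ........................................
177 ........................................
178 ........................................
179 ........................................
180 ........................................
181 ........................................
182 ........................................
183 ........................................
184 ........................................
185 ........................................
186 ........................................
187 ........................................
188 ........................................
189 ........................................
190 ........................................
191 ........................................
```

Emit:
step_arm([
  [-1,-5,-0.5,-5,0],
  [-1,-8,-0.8,-6,0],
  [-1,-17,-1.7,-6,0],
  [-1,-25,-2.5,0,0],
  [-1,-26,-2.6,25,0],
  [-1,0,0,25,0],
  [-1,0,0,19,0],
  [-1,0,0,0,0],
  [-1,0,0,0,0],
])

```text
clock: 13.08
ee_pos: [0.4251, -0.0455, 0.2243]
tcp_rot: [-0.0, 0.999, 0.05, -0.001]
contact_force: [-1.4, 0.3, -1.8]
grip_width: 0.0185
grip_force: 61.1
```

```bash
python3 - <<'E'
from h import *
o=status.get_obs();print(o["contact_force"],o["ee_pos"])
u=np.array([.9951,.0987,0]);v=np.array([-.0987,.9951,0]);w=np.array([.5886,-.0619,0])
s=vision.get_image("scene")
m=finder.outline_of(s,"rod_tip")[0]["mask"]
for r in(155,160,165,170,172,173,174,175,176,177,178): print(r,np.flatnonzero(m[r])[[0,-1]] if m[r].any() else None)
hsv=cv2.cvtColor(s["color"],cv2.COLOR_BGR2HSV).astype(int)
m=((hsv[...,0]<6)|(hsv[...,0]>174))&(hsv[...,1]>120)
for r in range(163,185): print(r,"".join("#" if x else "." for x in m[r,320:360]))
E
```

```text
[-1.37159677  0.252646   -1.81056382] [ 0.42508912 -0.04547224  0.22432368]
155 None
160 None
165 None
170 None
172 None
173 None
174 None
175 None
176 None
177 None
178 None
163 ........................................
164 ........................................
165 ........................................
166 ........................................
167 ................#.......................
168 ..............####......................
169 .............####.......................
170 .............##.........................
171 .............#..........................
172 ........................................
173 ........................................
174 ........................................
175 ........................................
176 ........................................
177 ........................................
178 ........................................
179 ........................................
180 ........................................
181 ........................................
182 ........................................
183 ........................................
184 ........................................
```

```bash
python3 - <<'E'
from h import *
s=vision.get_image("scene")
for n in("rod_tip","rod_grip"):
  for q in finder.outline_of(s,n):
    m=q["mask"];ij=np.argwhere(m);print(n,q["p"],ij.min(0),ij.max(0))
    if ij.min(0)[1]>345: print([(r,np.flatnonzero(m[r])[[0,-1]].tolist()) for r in range(141,179,3) if m[r].any()])
cv2.imwrite("pics/s6.png",cv2.resize(s["color"][125:215,310:420],None,fx=6,fy=6,interpolation=cv2.INTER_CUBIC))
E
```

```text
rod_tip 0.74 [139 353] [177 399]
[(141, [394, 399]), (144, [393, 399]), (147, [392, 398]), (150, [379, 393]), (153, [376, 383]), (156, [374, 382]), (159, [370, 380]), (162, [366, 376]), (165, [363, 371]), (168, [360, 368]), (171, [356, 363]), (174, [353, 359]), (177, [353, 355])]
rod_tip 0.43 [221 249] [279 299]
rod_grip 0.63 [139 353] [177 399]
[(141, [395, 398]), (144, [394, 399]), (147, [394, 396]), (150, [380, 382]), (153, [377, 382]), (156, [375, 381]), (159, [371, 378]), (162, [367, 374]), (165, [364, 370]), (168, [360, 367]), (171, [356, 363]), (174, [353, 359]), (177, [354, 355])]
rod_grip 0.21 [164 333] [176 340]
```

View pics/s6.png

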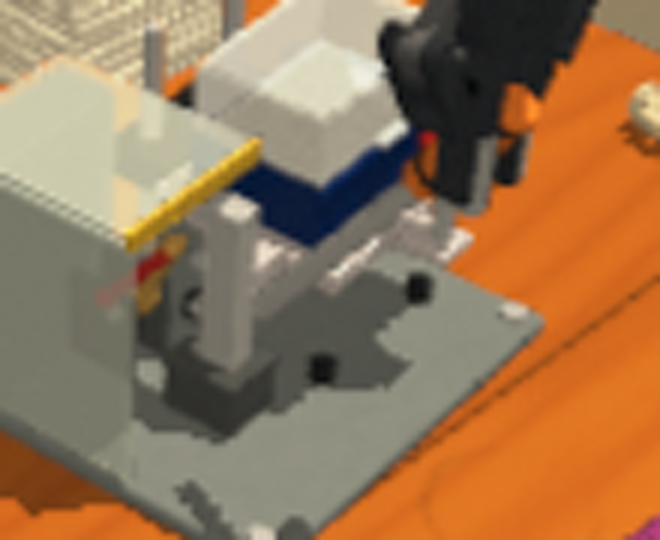

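```bash
python3 - <<'E'
from h import *
s=vision.get_image("scene");t=vision.get_image("top")
out=[]
for im in(s,t):
    p=proj(im,(.508,.207,.088));print(p, finder.outline_of(im,"rod_hole") and [(q["p"],q["centre"],q["mask"].sum()) for q in finder.outline_of(im,"rod_hole")])
    r,c=int(p[0])-20,int(p[1])-20;print(r,c)
    a=cv2.resize(im["color"][r:r+40,c:c+40],None,fx=10,fy=10,interpolation=cv2.INTER_CUBIC)
    for j in range(0,400,100): cv2.line(a,(j,0),(j,6),(0,0,255),1);cv2.line(a,(0,j),(6,j),(0,0,255),1)
    x,y=int((p[1]-c+.5)*10),int((p[0]-r+.5)*10);cv2.drawMarker(a,(x,y),(0,255,0),0,9,1)
    out.append(a)
cv2.imwrite("pics/h.png",np.hstack(out))
E
```

```text
[232.91479257 287.09692357] [(0.75, [287.9, 226.7], np.int64(2445)), (0.6, [251.6, 276.4], np.int64(1742))]
212 267
[201.01432442 293.47082481] [(0.81, [200.5, 233.8], np.int64(1103)), (0.8, [200.2, 283.4], np.int64(822))]
181 273
```

View pics/h.png

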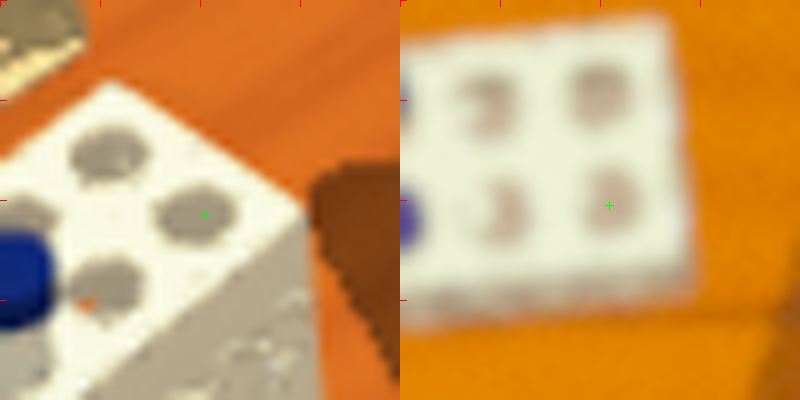

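Emit:
step_arm([
  [-1,-2,40,0,0],
  [-1,-3,50,0,0],
  [-1,-3,50,0,0],
  [-1,-3,50,0,0],
  [-1,-3,40,0,0],
  [-1,2,14.5,0,0],
  [-1,0,0,0,0],
  [-1,0,0,-15,0],
  [-1,0,0,-15,0],
  [-1,0,0,-10,0],
  [-1,0,0,0,0],
])

```text
clock: 15.0
ee_pos: [0.4144, 0.1982, 0.1846]
tcp_rot: [0.0, 0.999, 0.049, 0.0]
contact_force: [1.9, 0.6, -0.5]
grip_width: 0.0188
grip_force: 61.3
```

```bash
python3 - <<'E'
from h import *
o=status.get_obs();print(o["contact_force"],o["moment"],o["ee_pos"])
s=vision.get_image("scene")
m=finder.outline_of(s,"rod_tip")[0]["mask"]
print([(r,np.flatnonzero(m[r])[[0,-1]].tolist()) for r in range(150,260,3) if m[r].any()])
E
```

```text
[ 1.86115142  0.58274629 -0.53075128] [-0.05063426 -0.40332143  0.01232496] [0.41436778 0.19822518 0.18459099]
[(207, [320, 321]), (210, [318, 324]), (213, [317, 323]), (216, [317, 321]), (222, [299, 306]), (225, [295, 305]), (228, [291, 301]), (231, [287, 296]), (234, [284, 292])]
```

Emit:
step_arm([
  [-1,4,0.4,0,0],
  [-1,4,0.4,0.5,0],
  [-1,4.5,0.5,2.5,0],
  [-1,4.5,0.5,2.5,0],
  [-1,4.5,0.5,2.5,0],
  [-1,0,0,0,0],
])

```text
clock: 15.85
ee_pos: [0.4355, 0.201, 0.1932]
tcp_rot: [0.0, 0.999, 0.05, -0.0]
contact_force: [-3.3, -0.5, -2.8]
grip_width: 0.0189
grip_force: 60.5
```

```bash
python3 - <<'E'
from h import *
o=status.get_obs();print(o["contact_force"],o["moment"],o["ee_pos"])
s=vision.get_image("scene")
m=finder.outline_of(s,"rod_tip")[0]["mask"]
print([(r,np.flatnonzero(m[r])[[0,-1]].tolist()) for r in range(190,260,3) if m[r].any()])
g=np.array(o["ee_pos"])+[0,0,.019];u=np.array([.9951,.0987,0])
for th in(20,25,30,35,40): T=g+.16*(np.sin(np.radians(th))*u-np.cos(np.radians(th))*np.array([0,0,1])); print(th,proj(s,g).round(1),proj(s,T).round(1))
E
```

```text
[-3.27781641 -0.48947052 -2.84236105] [-0.19014247  0.95419404 -0.01176086] [0.43548646 0.20104934 0.19324088]
[(199, [310, 314]), (202, [309, 315]), (205, [309, 314]), (208, [309, 312]), (217, [295, 298]), (220, [292, 299]), (223, [290, 297]), (226, [288, 294]), (229, [286, 291]), (232, [284, 289])]
20 [209.  307.9] [244.3 292.9]
25 [209.  307.9] [240.1 288.9]
30 [209.  307.9] [235.8 285. ]
35 [209.  307.9] [231.3 281.3]
40 [209.  307.9] [226.7 277.7]
```

Emit:
step_arm([
  [-1,6,0.6,2.7,0],
  [-1,6,0.6,2.5,0],
  [-1,6,0.6,2.2,0],
  [-1,6,0.6,1.8,0],
  [-1,6.5,0.6,1.5,0],
  [-1,6.5,0.6,1.2,0],
  [-1,6.5,0.6,0.8,0],
  [-1,6.5,0.6,0.5,0],
  [-1,0,0,0,0],
])

```text
clock: 17.08
ee_pos: [0.4867, 0.2061, 0.2069]
tcp_rot: [-0.0, 0.999, 0.05, 0.001]
contact_force: [-1.9, -0.7, -1.2]
grip_width: 0.0186
grip_force: 59.2
```

```bash
python3 - <<'E'
from h import *
o=status.get_obs();print(o["contact_force"],o["moment"],o["ee_pos"])
s=vision.get_image("scene")
m=finder.outline_of(s,"rod_tip")[0]["mask"]
print([(r,np.flatnonzero(m[r])[[0,-1]].tolist()) for r in range(180,260,3) if m[r].any()])
g=np.array(o["ee_pos"])+[0,0,.019];u=np.array([.9951,.0987,0])
for th in(0,10,20,): T=g+.16*(np.sin(np.radians(th))*u-np.cos(np.radians(th))*np.array([0,0,1])); print(th,proj(s,g).round(1),proj(s,T).round(1))
E
```

```text
[-1.88927258 -0.70235057 -1.2047276 ] [-0.01848402  0.65255364  0.00153361] [0.48667644 0.20607669 0.20691726]
[(183, [289, 294]), (186, [288, 295]), (189, [289, 294]), (192, [289, 294]), (195, [289, 294]), (198, [290, 293]), (201, [291, 292]), (204, [289, 292]), (207, [285, 290]), (210, [285, 289]), (213, [285, 289]), (216, [284, 289]), (219, [284, 289]), (222, [284, 288]), (225, [284, 288]), (228, [283, 288]), (231, [283, 288]), (234, [283, 287])]
0 [193.1 289.3] [243.8 293.8]
10 [193.1 289.3] [237.4 285.4]
20 [193.1 289.3] [230.1 277.3]
```

Emit:
step_arm([
  [-1,6.5,0.6,0.8,0],
  [-1,6.5,0.6,0.6,0],
  [-1,6.5,0.6,0.4,0],
  [-1,6.5,0.6,0.2,0],
  [-1,0,0,0,0],
])

```text
clock: 17.8
ee_pos: [0.5126, 0.2085, 0.2088]
tcp_rot: [-0.0, 0.999, 0.05, 0.001]
contact_force: [-2.1, 0.4, -0.4]
grip_width: 0.0184
grip_force: 58.9
```

```bash
python3 - <<'E'
from h import *
o=status.get_obs();print(o["contact_force"],o["moment"],o["ee_pos"])
s=vision.get_image("scene")
m=finder.outline_of(s,"rod_tip")[0]["mask"]
print([(r,np.flatnonzero(m[r])[[0,-1]].tolist()) for r in range(180,260,3) if m[r].any()])
g=np.array(o["ee_pos"])+[0,0,.019];u=np.array([.9951,.0987,0])
for th in(-5,0,5,): T=g+.16*(np.sin(np.radians(th))*u-np.cos(np.radians(th))*np.array([0,0,1])); print(th,proj(s,g).round(1),proj(s,T).round(1))
E
```

```text
[-2.13183535  0.41999443 -0.41171867] [-0.01768022  0.6458321  -0.00433531] [0.51262745 0.20846347 0.20882885]
[(180, [280, 284]), (183, [280, 284]), (186, [281, 284]), (189, [281, 285]), (192, [282, 285]), (195, [282, 285]), (198, [281, 285]), (201, [280, 284]), (204, [280, 284]), (207, [280, 285]), (210, [280, 285]), (213, [281, 285]), (216, [281, 286]), (219, [282, 286]), (222, [282, 287]), (225, [282, 287]), (228, [282, 288]), (231, [282, 287]), (234, [283, 287])]
-5 [187.1 280.4] [240.6 290.1]
0 [187.1 280.4] [237.9 286. ]
5 [187.1 280.4] [234.9 281.9]
```

Emit:
step_arm([
  [-1,-4,-0.5,-5,0],
  [-1,0,-0.5,-12,0],
  [-1,0,0,-12,0],
  [-1,0,0,-12,0],
  [-1,0,0,-10,0],
  [-1,0,0,-6,0],
  [-1,0,0,0,0],
])

```text
clock: 18.77
ee_pos: [0.5071, 0.2072, 0.151]
tcp_rot: [0.0, 0.999, 0.05, -0.001]
contact_force: [-0.6, -0.8, -0.7]
grip_width: 0.0187
grip_force: 59.0
```

Emit:
step_arm([
  [-1,0,0,-3,0],
  [-1,0,0,-2,0],
  [-1,0,0,-1.5,0],
  [-1,0,0,-1,0],
  [-1,0,0,0,0],
])

```text
clock: 19.4
ee_pos: [0.5074, 0.2073, 0.1441]
tcp_rot: [0.0, 0.999, 0.05, -0.0]
contact_force: [-0.8, 0.7, -0.3]
grip_width: 0.0184
grip_force: 59.0
```

Emit:
step_arm([
  [-1,0,0,-1.5,0],
  [-1,0,0,-1.5,0],
  [-1,0,0,0,0],
])

```text
clock: 19.77
ee_pos: [0.5085, 0.2076, 0.1434]
tcp_rot: [-0.0, 0.999, 0.05, 0.001]
contact_force: [-2.5, -0.9, 7.0]
grip_width: 0.0187
grip_force: 59.8
```

Emit:
step_arm([
  [-0.3,0,0,1,0],
  [0.0,0,0,0,0],
  [0.1,0,0,0,0],
  [0.1,0,0,0,0],
  [0.1,0,0,20,0],
  [0.1,0,0,30,0],
  [0.1,0,0,40,0],
  [0.1,0,0,15,0],
  [0.1,0,0,0,0],
])

```text
clock: 20.9
ee_pos: [0.5081, 0.2075, 0.2481]
tcp_rot: [-0.0, 0.999, 0.05, 0.001]
contact_force: [0.2, -0.3, -1.0]
grip_width: 0.0475
grip_force: 0.0
```

```bash
python3 - <<'E'
from h import *
o=status.get_obs();print(o["contact_force"],o["ee_pos"],o["grip_width"])
u=np.array([.9951,.0987,0]);v=np.array([-.0987,.9951,0]);w=np.array([.5886,-.0619,0])
print("knob",w-.078*u-.0925*v+[0,0,.155])
s=vision.get_image("scene")
m=finder.outline_of(s,"rod_grip")[0]["mask"]
print([(r,np.flatnonzero(m[r])[[0,-1]].tolist()) for r in range(190,260,3) if m[r].any()])
hsv=cv2.cvtColor(s["color"],cv2.COLOR_BGR2HSV).astype(int)
k=np.argwhere((((hsv[...,0]<6)|(hsv[...,0]>174))&(hsv[...,1]>180)&(hsv[...,2]>110))[135:165,370:400])+[135,370]
print("knob px",k.mean(0),onz(s,k.mean(0),.143))
E
```

```text
[ 0.21104503 -0.32719038 -0.9614113 ] [0.50811664 0.20754538 0.24809547] 0.04749764526202468
knob [ 0.52011195 -0.16164535  0.155     ]
[(199, [281, 286]), (202, [279, 287]), (205, [280, 288]), (208, [280, 288]), (211, [280, 288]), (214, [281, 288]), (217, [281, 289]), (220, [281, 289]), (223, [283, 288]), (226, [284, 288]), (229, [284, 288]), (232, [284, 288]), (235, [285, 288])]
knob px [148.64583333 385.16666667] [ 0.52001712 -0.16101109  0.143     ]
```

Emit:
step_arm([
  [-1,1,-46,0,0],
  [-1,1,-50,0,0],
  [-1,1,-50,0,0],
  [-1,1,-50,0,0],
  [-1,1,-50,0,0],
  [-1,1,-50,0,0],
  [-1,1,-46,0,0],
  [-1,2,-27,0,0],
  [-1,0,0,0,0],
  [-1,0,0,-30,0],
  [-1,0,0,-30,0],
  [-1,0,0,-20,0],
  [-1,0,0,0,0],
])

```text
clock: 22.62
ee_pos: [0.5139, -0.1594, 0.1637]
tcp_rot: [-0.002, 0.999, 0.05, -0.003]
contact_force: [0.4, 0.3, 0.5]
grip_width: 0.0001
grip_force: 0.0
```

Emit:
step_arm([
  [-1,2,-1.5,0,0],
  [-1,0,0,-3,0],
  [-1,0,0,-3,0],
  [-1,0,0,-3,0],
  [-1,0,0,-3,0],
  [-1,0,0,-3,0],
  [-1,0,0,-3,0],
  [-1,0,0,-3,0],
])

```text
clock: 23.62
ee_pos: [0.5185, -0.1632, 0.1469]
tcp_rot: [0.0, 0.999, 0.05, -0.0]
contact_force: [-2.7, 0.5, 5.8]
grip_width: -0.0002
grip_force: 2.6
```

Emit:
step_arm([
  [-1,0,0,-3,0],
  [-1,0,0,-3,0],
  [-1,0,0,-3,0],
  [-1,0,0,-3,0],
  [-1,0,0,-3,0],
])

```text
clock: 24.25
ee_pos: [0.5184, -0.1632, 0.1319]
tcp_rot: [0.0, 0.999, 0.05, -0.0]
contact_force: [-2.6, 0.7, 5.3]
grip_width: 0.0002
grip_force: 2.6
```

Emit:
step_arm([
  [-1,0,0,-3,0],
  [-1,0,0,-3,0],
  [-1,0,0,-3,0],
  [-1,0,0,-3,0],
  [-1,0,0,-3,0],
  [-1,0,0,-3,0],
  [-1,0,0,-3,0],
  [-1,0,0,-3,0],
  [-1,0,0,-3,0],
  [-1,0,0,-3,0],
  [-1,0,0,-2,0],
  [-1,0,0,-2,0],
  [-1,0,0,0,0],
])

```text
clock: 25.88
ee_pos: [0.5185, -0.1632, 0.0974]
tcp_rot: [0.0, 0.999, 0.05, -0.0]
contact_force: [-2.1, 0.9, 3.7]
grip_width: 0.0
grip_force: 1.9
```

Emit:
step_arm([
  [-1,0,0,-1.5,0],
  [-1,0,0,-1.5,0],
  [-1,0,0,-1.5,0],
  [-1,0,0,-1,0],
  [-1,0,0,0,0],
])

```text
clock: 26.5
ee_pos: [0.5186, -0.1634, 0.0948]
tcp_rot: [0.0, 0.999, 0.05, -0.001]
contact_force: [-8.0, 3.1, 20.4]
grip_width: 0.0001
grip_force: 10.1
```

Emit:
step_arm([
  [-1,0,0,3,0],
  [-1,0,0,6,0],
  [-1,0,0,20,0],
  [-1,0,0,40,0],
  [-1,0,0,50,0],
  [-1,-40,-20,30,0],
  [-1,-40,-40,0,0],
  [-1,-30,-50,0,0],
  [-1,0,-50,0,0],
  [-1,0,0,0,0],
])

```text
clock: 27.75
ee_pos: [0.4078, -0.3261, 0.2403]
tcp_rot: [0.0, 0.999, 0.047, 0.0]
contact_force: [-0.4, -0.2, 0.1]
grip_width: 0.0
grip_force: 0.0
```

```bash
python3 - <<'E'
from h import *
o=status.get_obs();print(o["ee_pos"],o["contact_force"])
s=vision.get_image("scene")
cv2.imwrite("pics/s9.png",cv2.resize(s["color"][100:290,230:430],None,fx=3.1,fy=3.1,interpolation=cv2.INTER_CUBIC))
u=np.array([.9951,.0987,0]);v=np.array([-.0987,.9951,0]);w=np.array([.5886,-.0619,0])
k=w-.078*u-.0925*v
hsv=cv2.cvtColor(s["color"],cv2.COLOR_BGR2HSV).astype(int)
q=np.argwhere((((hsv[...,0]<6)|(hsv[...,0]>174))&(hsv[...,1]>180)&(hsv[...,2]>110))[140:200,365:400])+[140,365]
print(q.mean(0),[proj(s,k+[0,0,z]).round(1) for z in(.083,.088,.143)])
E
```

```text
[ 0.40782802 -0.32608297  0.24032785] [-0.42107016 -0.15228623  0.06540912]
[166.20481928 382.57831325] [array([165.9, 383. ]), array([164.5, 383.1]), array([148.5, 385.3])]
```

View pics/s9.png

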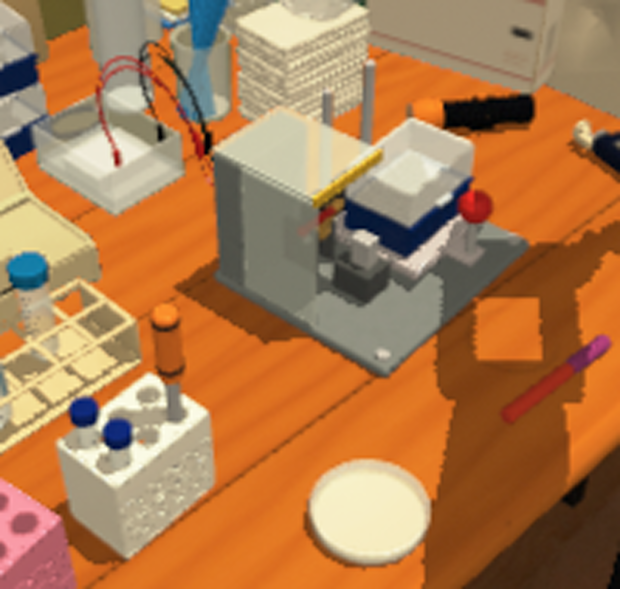

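The picture shows the platform down, with the knob at pixel row 166, col 383, as predicted for fully lowered. The tip box is standing on it, the pawl and pin are raised, and the rod is upright in its hole. The other things are where they were.

```bash
python3 -c "
from bench import robot
print(robot.job_done())"
```

```text
the job is handed in; nothing more can be done
None
```

The job is handed in at about 28 s: I flicked the pawl up to roughly 0.5 rad (judged from the pin's position in the image) and it stayed there, stood the rod back upright in its hole, and pressed the platform fully down with the tip box still standing on it.

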